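Release the locked parts drawer through its catch hole

ROBOT

A 6-joint arm with a two-finger parallel gripper is mounted at the origin on the work surface; the furniture and walls round the work are solid. World frame = base frame: x ahead of the robot, y to its left, z up, the work surface at z = 0. Lengths are in m, angles in rad, forces in N, time in s.
With the tool pointing down it reaches from about 0.375 to 0.9 m from the base axis. Payload 3.1 kg.
Tool frame: the origin (TCP) lies midway between the tips of the shut fingers; the grasp point (between the pads) lies 19 mm behind it; x points along the fingers, z is the direction in which the jaws open and shut, and the axes are right-handed (so a half turn about x gives the same grasp; the last joint's range is limited). The gripper opens to 85 mm and grips with 20 to 120 N. Pads are 22 mm wide; open, the fingers measure 114 mm over their backs; the gripper's body (76 mm by 85 mm) begins 54 mm behind the grasp point. The pads swing forward as they close: fully open they stand 13 mm farther back than shut.
Start: joints at [0.952, 0.527, 1.433, -0, 1.181, -0.178], TCP at [0.267, 0.565, 0.231] pointing down, gripper open.
Joint ranges: [-3.08, 3.08], [-0.75, 2.2], [0.22, 2.44], [-1.43, 4.57], [0, 2.65], [-2.85, 2.85]. Speed limits (rad/s): [2.79, 2.79, 3.14, 3.14, 3.14, 3.14].

INTERFACE

Orientations are given as a unit quaternion [x, y, z, w].
In Python, from station import status, snapshot, camera_params, ticket gives the robot as it stands.
- The arm moves only by the tool arm_command, never from a script. Its argument "series" is a list that holds one entry, the list of rows, each a list of 4 numbers: the shift along the tool's x, y, z in mm, then the turn about the tool's x in rad. A call has 1 to 10 rows; each row shifts and turns the commanded pose from where the row before left it, along the tool's axes as they then stand; what a row does not reach is not made up. A row lasts 1/10 s, in which the tool goes at most 50 mm and 8.59 degrees, less where a joint would pass 70% of its speed; a pose out of reach is approached as far as the arm can. A call is refused whole if a number of a shift passes 50 or a number of a turn 0.15, either way. A call with a gripper value outside its range is refused whole. "jaw" is the opening in per cent of the stroke, from 0 (shut) to 100 (fully open), set as the call begins (left out, the last holds). The fingers move at their own pace and stop on an object; "force" is the grip in N (left out, the last holds). Time passes only in rows, so rows that do not move let the fingers close. It gives the time, the measured TCP pose, the force and the opening at its end, in the units of the state.
- status.sense(): the state, without advancing time (a new reading comes with each control period).
- snapshot(name): name is "side" or "top"; returns the picture (384x512x3 uint8, red, green, blue); there is no depth.
- camera_params(name): a dict with "fovy" (degrees; the focal length in pixels is half the picture's height over the tangent of half this angle, whatever the lens; pixels are square), "cx", "cy" (the principal point, pixels), "extrinsics" (4x4, takes a point from camera to world coordinates). Camera axes: x right, y down, z forward; pixel columns grow to the right and rows downward; lengths in m; the calibration is good to about 2 mm. A picture is of the moment at which its call begins. camera_params takes no time and is no camera call.
- ticket.sign_off(): hands the job in, once; it reports no verdict.
The state is a dict: "t": time; "q": joint angles; "qd": joint speeds; "tau": joint torques, N m; "tcp_pos": TCP position; "tool_rot": TCP orientation; "force": force on the tool from outside, world axes, zero at the start; "ft_torque": the same for the moment, N m; "finger_gap": opening from 0.0 (shut) to 1.0 (fully open).
Only numpy, scipy, OpenCV 4.12 (cv2) and the standard library are available. Lean on these libraries where they do the work, as an engineer would, in place of code of your own. Each camera call takes 0.05 s, during which the arm holds its last target. There are 200 camera calls.

TASK

The air-cap drawer of the small blue unit has locked itself. With the red-handled release pin, feel gently for the small off-centre hole in the round grey disc on the back of the unit's top and press the spring catch behind it, just until the drawer springs out; then pull the drawer out to its stop, and see that the pin ends up back in its wooden block, pushed in and upright. Never press hard with the pin, and leave the bottles and the jar standing where they are.

Things in the scene. Friction and masses are not known exactly. Their poses are not given: they have to be found in the camera images.
- unit: fixed blue steel drawer unit, 150 (x) x 120 (y) x 85 mm. Origin: centre of its underside; z up; the drawer opens along its -x, its back is +x. On the back of its cover lies a round grey disc, 49 mm across and 4 mm thick, its top 89 mm up, clamped by three screws at its rim (heads 7 mm above the cover, 27 mm from its centre). It stands turned anyhow, and too tight to turn.
- release (a point): centre of the disc's top, 40 mm along the unit's +x from its origin, 89 mm up; axes as the unit's. The release hole (10 mm across, straight edged, 4 mm deep, in a yellow ring) goes through the disc off centre: its middle is 6 mm from this point, in a direction that differs each time, so look or feel for it. The pin must never press on disc, catch or unit with over 40 N.
- catch_head (a point): middle of the flat brass head, 24 mm across, of the catch's spring bolt; it lies centred under the disc, 17 mm below the disc's top, moves down when pressed, and is met wherever the hole stands. It resists with 3 N at first touch, lets the drawer go after 7 mm (pin 24 mm below the disc's top, 5 to 8 N) and meets a hard stop after 11 mm (28 mm).
- drawer_front (a point): middle of the top edge of the drawer's front panel, 82 mm up; moves with the drawer; axes as the unit's. Panel: 12 mm thick (6 mm either side), 116 mm wide in y, no handle. Once sprung out, about 45 mm is open behind it: pinch it from above or hook a finger behind it, pull along the unit's -x. Drawer floor 12 mm up; a foam bed with loose air caps (to 33 mm up) begins 44 mm behind.
- drawer (a joint): how far the drawer is out, in m: 0 locked, stop at 0.070. A push-out spring drives it to about 0.045 when the catch lets go; beyond that it slides easily (drag 1 N plus 16 N per m/s) and stays where it is left.
- pin: the loose release pin, 101 mm long, 60 g, upright at the start. Origin: its tip, z along it towards the handle. Steel shank 8 mm across from the tip to 36 mm, with a 1 mm bevel at the tip; red round handle 15 mm across from 36 to 101 mm: grip the handle from above.
- pin_block: the fixed wooden block on the unit's cover, 40 x 44 mm, 38 mm high, that holds the pin. Origin: centre of its underside; an 11 mm hole runs down its middle. The pin stands with its shank in the hole and the shoulder of its handle on the block's top; its tip is then 2 mm above this origin.
- bottle_red: red dosing bottle with push knob, 73 mm across, 118 mm high, a bystander. Origin: centre of its underside.
- bottle_blue: dark blue dosing bottle with push knob, 73 mm across, 118 mm high, a bystander. Origin: centre of its underside.
- jar: glass jar with yellow lid, 62 mm across, 78 mm high, a bystander. Origin: centre of its underside.
- dropper: cream nozzle bottle, 47 mm across, 147 mm high, a bystander. Origin: centre of its underside.

How it is judged:
On the way, in this order (a step that is already met when the one before it is completed fails the run):
1. the pin has gone at least 10 mm into the release hole, the drawer still locked (z of pin in the frame of release below -0.01 m and horizontal distance between pin and release below 0.012 m and value of joint drawer below 0.01 m), for 0.05 s.
2. with the pin in the hole the catch lets go and the drawer springs out (z of pin in the frame of release below -0.01 m and horizontal distance between pin and release below 0.012 m and value of joint drawer above 0.025 m), for 0.05 s.
3. the drawer is pulled out to its stop (value of joint drawer above 0.06 m), for 0.2 s.
At the end, for the whole second after the job is handed in: the drawer is out by more than 60 mm of its 70 mm; the pin stands at rest in its block, released: its tip within 6 mm sideways of the block's centre line and less than 8 mm above the block's underside, leaning less than 0.12 rad (value of joint drawer above 0.06 m and horizontal distance between pin and pin_block below 0.006 m and z of pin in the frame of pin_block below 0.008 m and angle between pin's own z axis and vertical below 0.12 rad and linear speed of pin below 0.02 m/s); the robot touches nothing.
It fails at once if the pin presses on the unit, its disc or its catch with more than 40 N (contact force between pin and unit above 40 N).
It fails at once if the bottle red is shifted more than 30 mm (distance of bottle_red from where it was at the start of the episode above 0.03 m).
It fails at once if the bottle blue is shifted more than 30 mm (distance of bottle_blue from where it was at the start of the episode above 0.03 m).
It fails at once if the jar is shifted more than 30 mm (distance of jar from where it was at the start of the episode above 0.03 m).
It fails at once if the dropper is shifted more than 30 mm (distance of dropper from where it was at the start of the episode above 0.03 m).
It also fails if it takes over 64 s, if anything falls off the work surface, if the arm or the gripper's body presses on something with over 40 N, if the wrist force passes 120 N, or if a joint passes its speed limit or range.

## Working session

There is one attempt and no reset: what is moved stays moved. The work goes in short steps, Python scripts to look and compute and a tool call to move; the robot and the scene stay as the last step left them, time stands still between calls to the robot, and variables do not carry over. Pictures are saved under pics/ and viewed, about 8 in all and at most 12, crops included, and the job is handed in when it is done.

Besides the shell and the picture viewer there is one more tool, called after "Emit:" by a JSON object that holds its "fn" and its "kwargs". arm_command: Moves the arm, as the interface text tells. Its arguments: {"type":"object","properties":{"series":{"type":"array"},"jaw":{"type":"number"},"force":{"type":"number"}},"required":["series"]}

```bash
mkdir -p pics; ls; cat > h.py <<'E'
import numpy as np, cv2
from station import status, snapshot, camera_params, ticket
def K(n):
    p=camera_params(n); f=192/np.tan(np.radians(p['fovy'])/2); return f,p['cx'],p['cy'],np.array(p['extrinsics'])
def ray(n,u,v,z):
    f,cx,cy,E=K(n); d=E[:3,:3]@np.array([(u-cx)/f,(v-cy)/f,1]); o=E[:3,3]; return o+d*(z-o[2])/d[2]
def proj(n,P):
    f,cx,cy,E=K(n); c=E[:3,:3].T@(np.array(P)-E[:3,3]); return np.array([cx+f*c[0]/c[2],cy+f*c[1]/c[2]])
def save(n,name,crop=None,s=1):
    im=snapshot(n); cv2.imwrite('pics/%s_raw.png'%name,im[:,:,::-1])
    if crop: a,b,c,d=crop; im=im[b:d,a:c]
    im=cv2.resize(im,None,fx=s,fy=s,interpolation=cv2.INTER_CUBIC); cv2.imwrite('pics/%s.png'%name,im[:,:,::-1])
E
python3 - <<'E'
from h import *
save('top','t0',s=1.5);save('side','s0',s=1.5)
for n in('top','side'):
    f,cx,cy,E=K(n);print(n,f,cx,cy);print(E.round(3))
print(status.sense())
E
```

```text
pics
top 351.7660467815108 254.3725324979841 190.9925213891509
[[-0.016 -0.981  0.194  0.358]
 [-1.     0.016 -0.006  0.195]
 [ 0.003 -0.194 -0.981  0.931]
 [ 0.     0.     0.     1.   ]]
side 350.1430988946188 254.4677844788777 193.89317351336072
[[-0.998  0.041 -0.039  0.557]
 [ 0.056  0.691 -0.72   0.809]
 [-0.002 -0.722 -0.692  0.665]
 [ 0.     0.     0.     1.   ]]
{'t': 0.1, 'q': array([ 9.51499912e-01,  5.28370115e-01,  1.43378728e+00,  4.67733920e-05,
        1.18142495e+00, -1.78494084e-01]), 'qd': array([ 5.87772084e-05, -7.75277166e-04, -3.53968351e-03,  4.58597386e-04,
        3.31871728e-04, -3.61224687e-04]), 'tau': array([ 2.14952474e-04, -4.43303382e+01, -1.78585589e+01, -2.22057051e-04,
        3.82498067e-03,  2.44359711e-05]), 'tcp_pos': array([0.26623788, 0.56473409, 0.23042921]), 'tool_rot': array([-0.37883987,  0.59787587,  0.37833785,  0.5965612 ]), 'force': array([ 0.4536824 ,  0.78472844, -0.14876597]), 'ft_torque': array([-0.01046399,  0.03585257, -0.00704353]), 'finger_gap': 1.0006879156421622}
```

View pics/t0.png

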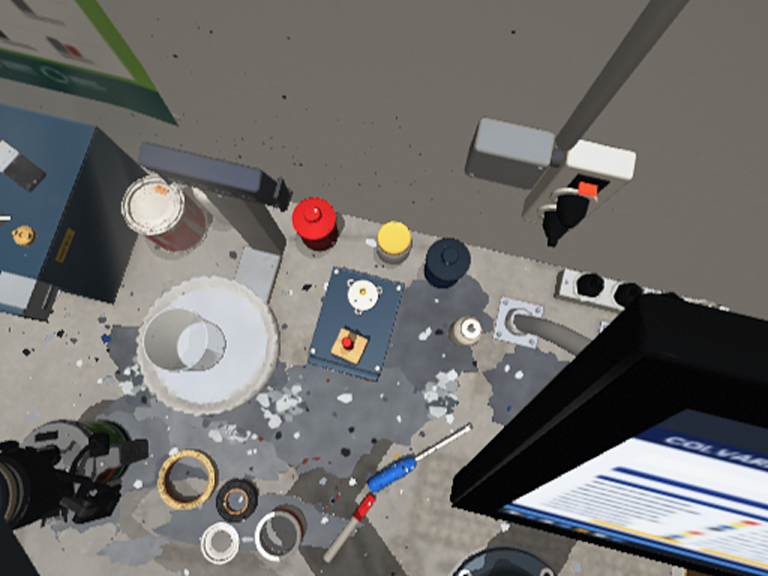

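View pics/s0.png

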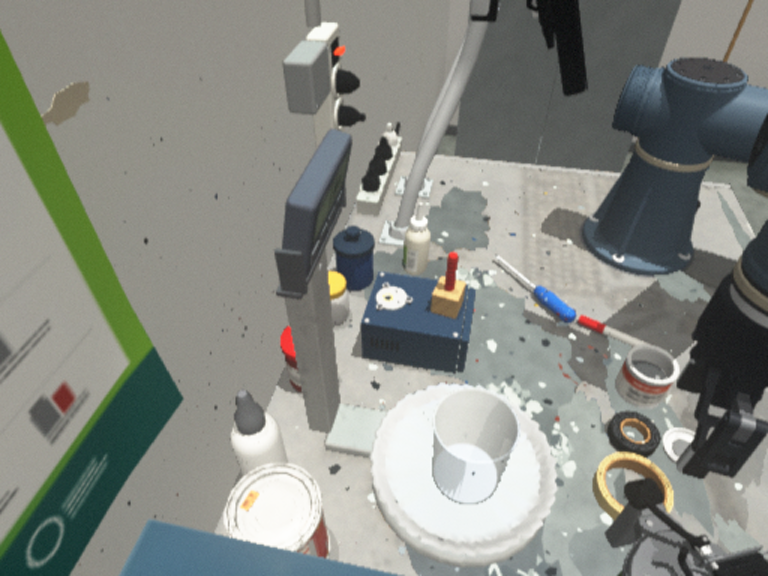

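The top view shows the unit at (357,323), the disc at (363,294) and the block with the pin at (349,343), in 1.5x pixels. The drawer opens towards the robot. The side view agrees. Next I zoom in on both.

```bash
python3 - <<'E'
import cv2, numpy as np
from h import *
a=cv2.imread('pics/t0_raw.png')[170:260,195:280]; b=cv2.imread('pics/s0_raw.png')[160:255,232:325]
A=cv2.resize(a,(400,424),interpolation=cv2.INTER_CUBIC);B=cv2.resize(b,(400,409),interpolation=cv2.INTER_CUBIC)
o=np.zeros((424,800,3),np.uint8);o[:,:400]=A;o[:409,400:]=B
cv2.imwrite('pics/z0.png',o)
for n,f in(('top','t0'),('side','s0')):
    im=cv2.imread('pics/%s_raw.png'%f);hsv=cv2.cvtColor(im,cv2.COLOR_BGR2HSV)
    roi=np.zeros(im.shape[:2],np.uint8)
    if n=='top': roi[175:255,200:275]=1
    else: roi[165:250,238:320]=1
    H,S,V=[hsv[...,i].astype(int) for i in range(3)]
    for nm,m in(('blue',(H>95)&(H<125)&(S>80)),('grey',(S<50)&(V>150)),('wood',(H>8)&(H<25)&(S>90)),('red',((H<6)|(H>174))&(S>150)),('yel',(H>20)&(H<35)&(S>60)&(V>120))):
        m=(m&(roi>0)).astype(np.uint8)
        k,l,s,c=cv2.connectedComponentsWithStats(m)
        if k<2: continue
        i=1+np.argmax(s[1:,4]); mm=(l==i).astype(np.uint8)
        cn=max(cv2.findContours(mm,0,1)[0],key=cv2.contourArea)
        print(n,nm,s[i],c[i].round(1),cv2.minAreaRect(cn))
        if nm=='blue': print(cv2.approxPolyDP(cv2.convexHull(cn),2.5,True).reshape(-1,2).tolist())
E
```

```text
top blue [ 205  179   64   75 1916] [235.5 211.3] ((236.30218505859375, 215.1614990234375), (48.86858367919922, 66.50395202636719), 15.780752182006836)
[[268, 190], [251, 253], [205, 240], [221, 182], [228, 179]]
top grey [ 200  175   75   68 1203] [222.1 193.7] ((237.0, 208.5), (67.0, 74.0), 90.0)
top wood [221 219  24  24 307] [233.  230.8] ((232.866455078125, 230.39382934570312), (19.44873809814453, 18.37285041809082), 24.443954467773438)
top red [228 225   7   8  45] [231.1 228.6] ((231.0, 228.5), (7.0, 6.0), 90.0)
top yel [238 191   7   6  11] [240.5 194.2] ((240.75001525878906, 194.25), (5.656853675842285, 3.5355336666107178), 45.0)
side blue [ 243  183   73   44 1444] [278.4 206.5] ((279.5, 203.49998474121094), (70.1983642578125, 36.003379821777344), 9.462322235107422)
[[251, 185], [264, 183], [315, 193], [311, 226], [247, 216], [243, 209]]
side grey [303 165  17  85 711] [313.9 202.7] ((311.0, 207.0), (84.0, 16.0), 90.0)
side wood [288 184  22  28 395] [298.  198.4] ((297.956787109375, 197.6405487060547), (19.997840881347656, 23.747434616088867), 17.10272979736328)
side red [297 168   8  26 112] [300.6 180.4] ((300.59405517578125, 180.5594024658203), (5.2736968994140625, 25.074939727783203), 5.710592269897461)
side yel [289 187  21  13  94] [301.3 193.8] ((299.17889404296875, 191.40370178222656), (17.43244171142578, 12.930655479431152), 16.699243545532227)
```

View pics/z0.png

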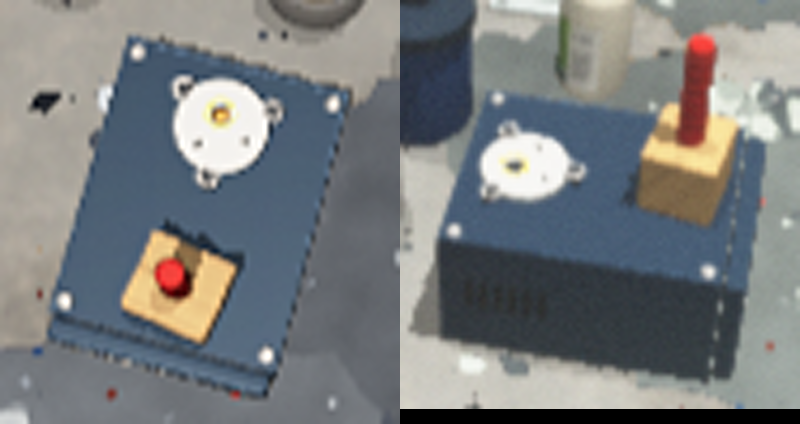

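```bash
python3 - <<'E'
from h import *
T=lambda x,y:(195+x/4.706-.4,170+y/4.706-.4)
S=lambda x,y:(232+(x-400)/4.301-.4,160+y/4.301-.4)
def L(z,**k):
    for nm,p in k.items():
        n='side' if nm[0]=='s' else 'top'
        print(nm,(ray(n,*(S if n=='side' else T)(*p),z)*1000).round(1))
L(.089,disc=(221,127),hole=(221,115),sdisc=(526,167),shole=(514.5,165))
L(.085,c1=(137,52),c2=(333,104),c3=(64,301),c4=(266,356),s1=(497,99),s3=(454,230),s4=(708,271))
L(.123,b1=(160,228),b2=(238,265),b3=(203,342),b4=(122,304),sb1=(666,103),sb2=(740,122),sb3=(716,168),sb4=(640,146))
L(.186,pt=(173,270),spt=(702,44))
E
```

```text
disc [510.7 221.5  89. ]
hole [517.  221.4  89. ]
sdisc [510.7 225.5  89. ]
shole [516.9 223.6  89. ]
c1 [552.  265.2  85. ]
c2 [522.6 163.2  85. ]
c3 [422.8 302.2  85. ]
c4 [393.5 200.   85. ]
s1 [523.2 164.8  85. ]
s3 [551.5 266.4  85. ]
s4 [422.6 302.7  85. ]
b1 [454.7 250.7 123. ]
b2 [436.  212.8 123. ]
b3 [399.  230.1 123. ]
b4 [418.  269.3 123. ]
sb1 [435.2 215.5 123. ]
sb2 [398.1 232.7 123. ]
sb3 [416.3 266.3 123. ]
sb4 [453.2 247.8 123. ]
pt [428.1 240.6 186. ]
spt [425.6 242.3 186. ]
```

```bash
cat >> h.py <<'E'
from scipy.spatial.transform import Rotation as R
def go(x,y,z,yaw=-16):
    s=status.sense(); M=R.from_quat(s['tool_rot']); m=M.as_matrix()
    d=np.array([x,y,z])-s['tcp_pos']*1000
    b=np.degrees(np.arctan2(m[1,2],m[0,2])); t=(yaw-b+90)%180-90
    print('pos',(s['tcp_pos']*1000).round(1),'x',m[:,0].round(3),'jawyaw',b.round(2),'gap',round(s['finger_gap'],3),'F',s['force'].round(1),'t',s['t'])
    # tool x points down: +turn about x lowers yaw
    print('world d',d.round(1),'| tool-now shift',(m.T@d).round(1),'turn',np.radians(-t).round(3))
    M2=M*R.from_rotvec([np.radians(-t),0,0]); print('tool shift after turn',(M2.as_matrix().T@d).round(1))
E
python3 -c "
from h import *
status.sense()
go(427,241,250)"
```

```text
pos [266.2 564.7 230.4] x [-0.001 -0.002 -1.   ] jawyaw 64.74 gap 1.001 F [ 0.5  0.8 -0.1] t 0.1
world d [ 160.8 -323.7   19.6] | tool-now shift [ -19.2 -283.5 -224.2] turn 1.409
tool shift after turn [ -19.2 -266.9  243.8]
```

Emit:
{"fn": "arm_command", "kwargs": {"series": [[[-4, 0, 0, 0.141], [-4, 0, 0, 0.141], [-4, 0, 0, 0.141], [-4, 0, 0, 0.141], [0, 0, 0, 0.141], [0, 0, 0, 0.141], [0, 0, 0, 0.141], [0, 0, 0, 0.141], [0, 0, 0, 0.141], [0, 0, 0, 0.14]]], "jaw": 100}}

```text
t: 1.1
tcp_pos: [0.2664, 0.5649, 0.2467]
tool_rot: [0.1, 0.7, -0.101, 0.7]
force: [-0.3, -0.3, 0.7]
finger_gap: 1.004
```

Emit:
{"fn": "arm_command", "kwargs": {"series": [[[0, -29, 26.5, 0], [0, -29, 26.5, 0], [0, -29, 26.5, 0], [0, -29, 26.5, 0], [0, -29, 26.5, 0], [0, -29, 26.5, 0], [0, -29, 26.5, 0], [0, -29, 26.5, 0], [0, -29, 26.5, 0], [0, 0, 0, 0]]]}}

```text
t: 2.1
tcp_pos: [0.426, 0.2452, 0.2471]
tool_rot: [0.1, 0.7, -0.101, 0.7]
force: [0.5, 1.0, -0.3]
finger_gap: 1.001
```

```bash
python3 -c "
from h import *
save('top','t1',(160,120,330,290),4)
go(427,241,136)"
```

```text
pos [424.9 246.9 247.1] x [-0.001 -0.    -1.   ] jawyaw -16.25 gap 1.001 F [ 0.6 -0.8 -0.8] t 2.15
world d [   2.1   -5.9 -111.1] | tool-now shift [111.1  -5.    3.7] turn -0.004
tool shift after turn [111.1  -5.    3.7]
```

Emit:
{"fn": "arm_command", "kwargs": {"series": [[[0, -5, 4, 0], [15, 0, 0, 0], [20, 0, 0, 0], [20, 0, 0, 0], [20, 0, 0, 0], [20, 0, 0, 0], [16, 0, 0, 0], [0, 0, 0, 0], [0, 0, 0, 0]]]}}

```text
t: 3.05
tcp_pos: [0.426, 0.2435, 0.1363]
tool_rot: [0.098, 0.701, -0.098, 0.7]
force: [-0.2, -0.4, 0.6]
finger_gap: 1.001
```

```bash
python3 -c "
from h import *
save('side','s2',(200,60,370,260),3)
save('top','t2',(160,120,330,290),4)
for i in range(2): go(427,241,136); 
"
```

```text
pos [426.9 243.4 137.1] x [ 0.002  0.001 -1.   ] jawyaw -15.92 gap 1.0 F [-0.3  0.8  0.9] t 3.15
world d [ 0.1 -2.4 -1.1] | tool-now shift [ 1.1 -2.3  0.8] turn 0.001
tool shift after turn [ 1.1 -2.3  0.8]
pos [426.9 243.4 137.1] x [ 0.002  0.001 -1.   ] jawyaw -15.92 gap 1.0 F [-0.3  0.8  0.9] t 3.15
world d [ 0.1 -2.4 -1.1] | tool-now shift [ 1.1 -2.3  0.8] turn 0.001
tool shift after turn [ 1.1 -2.3  0.8]
```

View pics/s2.png

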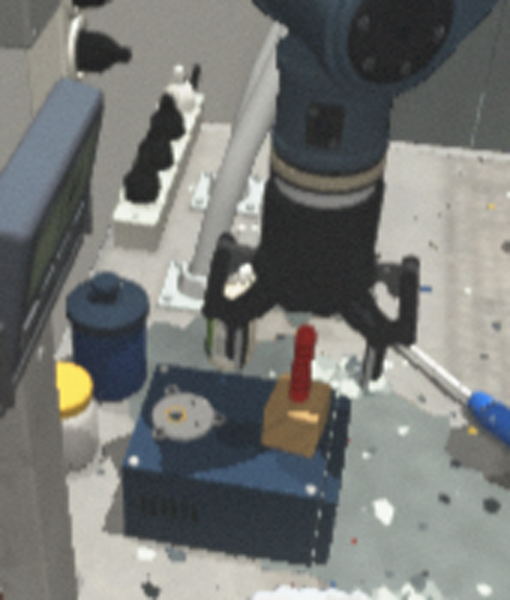

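The jaws straddle the red handle at (305,360), with fingers at (235,350) and (375,370). I nudge slightly and close.

Emit:
{"fn": "arm_command", "kwargs": {"series": [[[0, -2, 0, 0], [0, 0, 0, 0], [0, 0, 0, 0], [0, 0, 0, 0], [0, 0, 0, 0], [0, 0, 0, 0], [0, 0, 0, 0], [0, 0, 0, 0], [0, 0, 0, 0], [0, 0, 0, 0]]], "jaw": 0, "force": 45}}

```text
t: 4.15
tcp_pos: [0.426, 0.2408, 0.1365]
tool_rot: [0.098, 0.7, -0.098, 0.7]
force: [-1.0, -0.5, 4.6]
finger_gap: 0.162
```

Emit:
{"fn": "arm_command", "kwargs": {"series": [[[0, 0, 0, 0], [0, 0, 0, 0], [0, 0, 0, 0]]]}}

```text
t: 4.45
tcp_pos: [0.426, 0.2408, 0.1365]
tool_rot: [0.098, 0.7, -0.098, 0.7]
force: [-0.5, -1.1, 5.2]
finger_gap: 0.164
```

```bash
python3 -c "
from h import *
save('side','s3',(200,60,370,260),3)
go(427,241,136)"
```

```text
pos [426.  240.8 136.5] x [ 0. -0. -1.] jawyaw -15.98 gap 0.16 F [-0.8 -0.4  5.5] t 4.5
world d [ 1.   0.2 -0.5] | tool-now shift [0.5 0.4 0.9] turn 0.0
tool shift after turn [0.5 0.4 0.9]
```

Emit:
{"fn": "arm_command", "kwargs": {"series": [[[-10, 0, 0, 0], [-20, 0, 0, 0], [-20, 0, 0, 0], [0, 1.2, 12.1, 0], [0, 1, 15, 0], [0, 1, 15, 0], [0, 1, 15, 0], [0, 1, 15, 0], [0, 1, 10, 0], [0, 1, 10, 0]]]}}

```text
t: 5.5
tcp_pos: [0.5173, 0.222, 0.1858]
tool_rot: [0.098, 0.701, -0.099, 0.7]
force: [-0.2, -0.2, -0.7]
finger_gap: 0.161
```

Emit:
{"fn": "arm_command", "kwargs": {"series": [[[10, 0, 0, 0], [15, 0, 0, 0], [15, 0, 0, 0], [0, 0, 0, 0], [0, 0, 0, 0]]]}}

```text
t: 6.0
tcp_pos: [0.5157, 0.2225, 0.1458]
tool_rot: [0.098, 0.701, -0.098, 0.7]
force: [0.5, 0.9, 0.1]
finger_gap: 0.163
```

```bash
python3 -c "
from h import *
save('side','s4',(220,130,310,240),5); save('top','t4',(195,150,285,260),5)
a=cv2.imread('pics/t4.png');b=cv2.imread('pics/s4.png')
cv2.imwrite('pics/z4.png',cv2.resize(np.hstack([a,b]),(800,489)))
go(517,222.3,146.5)"
```

```text
pos [516.7 222.6 146.8] x [ 0.001  0.    -1.   ] jawyaw -15.97 gap 0.165 F [ 0.9 -0.3 -0.4] t 6.1
world d [ 0.3 -0.3 -0.3] | tool-now shift [ 0.3 -0.2  0.4] turn 0.001
tool shift after turn [ 0.3 -0.2  0.4]
```

View pics/z4.png

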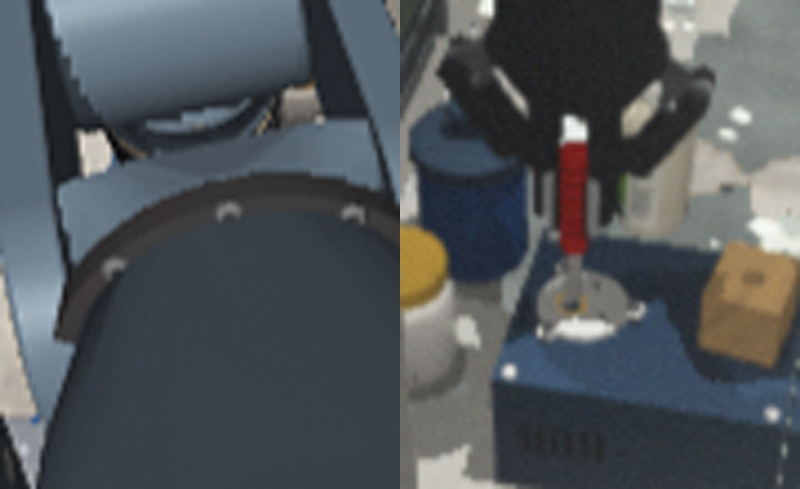

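Emit:
{"fn": "arm_command", "kwargs": {"series": [[[3, 0, 0, 0], [2, 0, 0, 0], [1, 0, 0, 0], [1, 0, 0, 0], [0.6, 0, 0, 0], [0.6, 0, 0, 0], [0, 0, 0, 0]]]}}

```text
t: 6.8
tcp_pos: [0.5165, 0.2222, 0.138]
tool_rot: [0.098, 0.7, -0.098, 0.7]
force: [0.1, -0.2, -1.4]
finger_gap: 0.16
```

Emit:
{"fn": "arm_command", "kwargs": {"series": [[[0.7, 0, 0, 0], [0.7, 0, 0, 0], [0, 0, 0, 0]]]}}

```text
t: 7.1
tcp_pos: [0.5166, 0.2223, 0.1367]
tool_rot: [0.098, 0.7, -0.098, 0.7]
force: [0.9, -0.8, -0.6]
finger_gap: 0.162
```

Emit:
{"fn": "arm_command", "kwargs": {"series": [[[0.8, 0, 0, 0], [0.8, 0, 0, 0], [0, 0, 0, 0]]]}}

```text
t: 7.4
tcp_pos: [0.5166, 0.2223, 0.1351]
tool_rot: [0.098, 0.7, -0.098, 0.7]
force: [1.3, -1.6, -0.5]
finger_gap: 0.167
```

Emit:
{"fn": "arm_command", "kwargs": {"series": [[[1, 0, 0, 0], [1, 0, 0, 0], [1, 0, 0, 0], [0, 0, 0, 0]]]}}

```text
t: 7.8
tcp_pos: [0.5165, 0.2223, 0.132]
tool_rot: [0.098, 0.7, -0.098, 0.7]
force: [1.3, -1.6, -0.1]
finger_gap: 0.163
```

In the hole. Continue to about 13 mm and dwell.

Emit:
{"fn": "arm_command", "kwargs": {"series": [[[1.5, 0, 0, 0], [1.5, 0, 0, 0], [1.5, 0, 0, 0], [1.5, 0, 0, 0], [1, 0, 0, 0], [0, 0, 0, 0], [0, 0, 0, 0]]]}}

```text
t: 8.5
tcp_pos: [0.5165, 0.2223, 0.1249]
tool_rot: [0.098, 0.7, -0.098, 0.7]
force: [0.5, -2.6, -0.8]
finger_gap: 0.164
```

Emit:
{"fn": "arm_command", "kwargs": {"series": [[[1, 0, 0, 0], [1, 0, 0, 0], [1, 0, 0, 0], [1, 0, 0, 0], [1, 0, 0, 0], [1, 0, 0, 0], [0, 0, 0, 0]]]}}

```text
t: 9.2
tcp_pos: [0.5166, 0.2224, 0.1201]
tool_rot: [0.098, 0.7, -0.098, 0.7]
force: [-0.3, -2.8, 6.4]
finger_gap: 0.162
```

Emit:
{"fn": "arm_command", "kwargs": {"series": [[[1, 0, 0, 0], [1, 0, 0, 0], [1, 0, 0, 0], [1, 0, 0, 0], [0, 0, 0, 0]]]}}

```text
t: 9.7
tcp_pos: [0.5167, 0.2224, 0.1163]
tool_rot: [0.098, 0.7, -0.098, 0.701]
force: [0.6, -2.2, 7.1]
finger_gap: 0.163
```

Emit:
{"fn": "arm_command", "kwargs": {"series": [[[0.7, 0, 0, 0], [0.7, 0, 0, 0], [0.7, 0, 0, 0], [0, 0, 0, 0]]]}}

```text
t: 10.1
tcp_pos: [0.5167, 0.2224, 0.1138]
tool_rot: [0.098, 0.7, -0.098, 0.701]
force: [-0.7, -3.0, 5.2]
finger_gap: 0.165
```

```bash
python3 -c "
from h import *
save('side','s5',(220,130,370,260),4)
go(517,222.3,113)"
```

```text
pos [516.7 222.4 113.8] x [ 0.001  0.    -1.   ] jawyaw -15.98 gap 0.161 F [-0.3 -3.2  5.9] t 10.15
world d [ 0.3 -0.1 -0.8] | tool-now shift [ 0.8 -0.   0.3] turn 0.0
tool shift after turn [ 0.8 -0.   0.3]
```

View pics/s5.png

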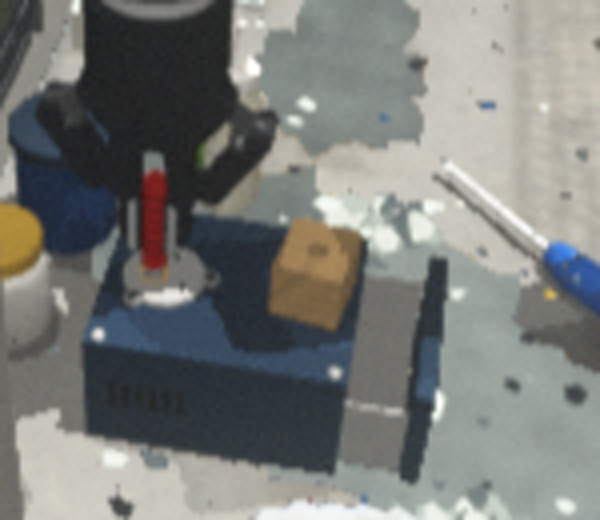

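The drawer has sprung out: the panel is at (430,370), with a gap between it and the unit. Now withdraw the pin and return it over the block.

Emit:
{"fn": "arm_command", "kwargs": {"series": [[[-8, 0, 0, 0], [-10, 0, 0, 0], [-15, 0, 0, 0], [-20, 0, 0, 0], [-20.3, 0, 0, 0], [0, 0, 0, 0]]]}}

```text
t: 10.75
tcp_pos: [0.5179, 0.2236, 0.1892]
tool_rot: [0.1, 0.698, -0.097, 0.702]
force: [0.3, 0.2, -0.4]
finger_gap: 0.163
```

Emit:
{"fn": "arm_command", "kwargs": {"series": [[[0, -1.2, -12.1, 0], [0, -1, -15, 0], [0, -1, -15, 0], [0, -1, -15, 0], [0, -1, -15, 0], [0, -1, -10, 0], [0, -1, -10, 0], [0, 0, 0, 0], [5, 0, 0, 0], [0, 0, 0, 0]]]}}

```text
t: 11.75
tcp_pos: [0.4264, 0.2407, 0.1809]
tool_rot: [0.098, 0.7, -0.098, 0.7]
force: [0.2, -0.4, -0.8]
finger_gap: 0.159
```

```bash
python3 -c "
from h import *
save('side','s6',(230,110,340,230),4)
im=cv2.imread('pics/s6_raw.png')
go(426,240.8,136.5)
print(proj('side',[.4263,.2407,.123]),proj('side',[.426,.2408,.132]),proj('side',[.426,.2408,.168]))"
```

```text
pos [426.5 240.7 181. ] x [-0. -0. -1.] jawyaw -16.01 gap 0.162 F [-0.5  0.3 -0.2] t 11.8
world d [ -0.5   0.1 -44.5] | tool-now shift [44.5 -0.  -0.5] turn -0.0
tool shift after turn [44.5 -0.  -0.5]
[298.86974208 190.87492483] [299.35300597 187.9742417 ] [300.78794604 175.79076195]
```

View pics/s6.png

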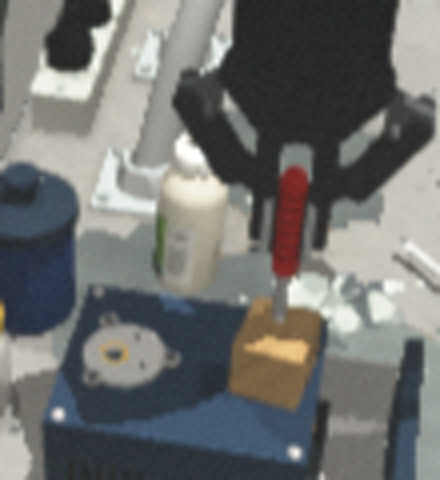

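The pin hangs upright with its tip at (281,318), over the block hole. Lower gently.

Emit:
{"fn": "arm_command", "kwargs": {"series": [[[4, 0, 0, 0], [3, 0, 0, 0], [2, 0, 0, 0], [1.5, 0, 0, 0], [0, 0, 0, 0]]]}}

```text
t: 12.3
tcp_pos: [0.4258, 0.2408, 0.1705]
tool_rot: [0.098, 0.7, -0.098, 0.7]
force: [-0.7, -0.5, -0.7]
finger_gap: 0.161
```

Emit:
{"fn": "arm_command", "kwargs": {"series": [[[2, 0, 0, 0], [3, 0, 0, 0], [4, 0, 0, 0], [4, 0, 0, 0], [0, 0, 0, 0]]]}}

```text
t: 12.8
tcp_pos: [0.4255, 0.2407, 0.1571]
tool_rot: [0.098, 0.701, -0.099, 0.7]
force: [-0.4, -0.2, -0.7]
finger_gap: 0.162
```

Emit:
{"fn": "arm_command", "kwargs": {"series": [[[4, 0, 0, 0], [5, 0, 0, 0], [5, 0, 0, 0], [4, 0, 0, 0], [1.5, 0, 0, 0], [0, 0, 0, 0]]]}}

```text
t: 13.4
tcp_pos: [0.4258, 0.2408, 0.138]
tool_rot: [0.098, 0.7, -0.098, 0.7]
force: [0.6, -0.0, -0.4]
finger_gap: 0.164
```

Emit:
{"fn": "arm_command", "kwargs": {"series": [[[0.7, 0, 0, 0], [0.6, 0, 0, 0], [0, 0, 0, 0]]]}}

```text
t: 13.7
tcp_pos: [0.426, 0.2409, 0.1371]
tool_rot: [0.098, 0.7, -0.098, 0.7]
force: [0.2, -0.6, -0.8]
finger_gap: 0.164
```

Emit:
{"fn": "arm_command", "kwargs": {"series": [[[0, 0, 0, 0], [0, 0, 0, 0], [0, 0, 0, 0], [0, 0, 0, 0], [0, 0, 0, 0], [0, 0, 0, 0], [0, 0, 0, 0], [0, 0, 0, 0], [0, 0, 0, 0], [0, 0, 0, 0]]], "jaw": 100}}

```text
t: 14.7
tcp_pos: [0.4259, 0.2408, 0.137]
tool_rot: [0.098, 0.7, -0.098, 0.7]
force: [-0.7, -1.0, 0.9]
finger_gap: 0.995
```

Emit:
{"fn": "arm_command", "kwargs": {"series": [[[-10, 0, 0, 0], [-20, 0, 0, 0], [-30, 0, 0, 0], [-30, 0, 0, 0], [-20, 0, 0, 0], [0, 40, 0, 0], [0, 40, 0, 0], [0, 40, 0, 0], [0, 40, 0, 0], [0, 0, 0, 0]]]}}

```text
t: 15.7
tcp_pos: [0.4714, 0.399, 0.2478]
tool_rot: [0.099, 0.699, -0.096, 0.701]
force: [-0.6, -0.6, 0.5]
finger_gap: 1.001
```

```bash
python3 -c "
from h import *
save('side','s7',(230,130,360,260),3); save('top','t7',(190,160,290,290),3)
a=cv2.resize(cv2.imread('pics/t7.png'),(400,520));b=cv2.resize(cv2.imread('pics/s7.png'),(400,400))
o=np.zeros((520,800,3),np.uint8);o[:,:400]=a;o[:400,400:]=b;cv2.imwrite('pics/z7.png',o)
go(426,240.8,240)"
```

```text
pos [469.5 394.9 247.1] x [-0.    -0.001 -1.   ] jawyaw -15.89 gap 1.001 F [-0.4 -0.4  0.1] t 15.8
world d [ -43.5 -154.1   -7.1] | tool-now shift [   7.2 -160.2    0.4] turn 0.002
tool shift after turn [   7.2 -160.2    0.7]
```

View pics/z7.png

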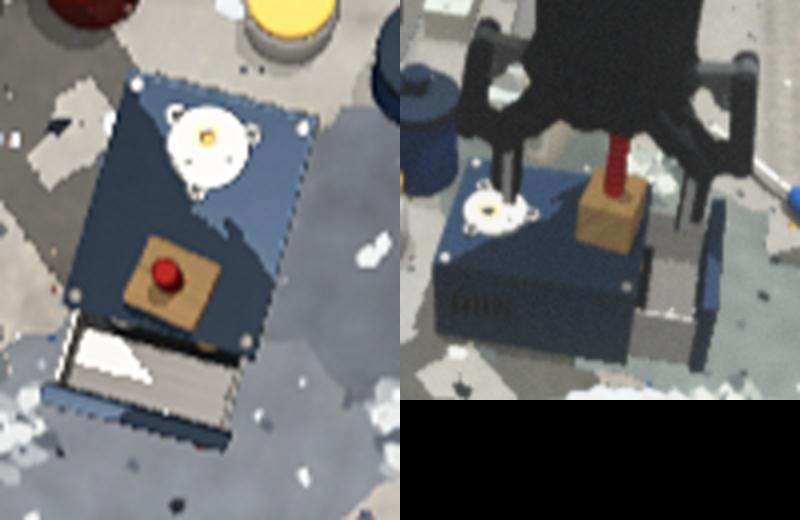

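```bash
python3 -c "
from h import *
for p in [(137,418),(45,385),(232,432),(42,400),(228,450)]:
    P=ray('top',190+p[0]/4-.4,160+p[1]/4-.4,.082)*1000; d=P[:2]-[472.7,232.6]
    print(P.round(1),'unit',(d@[.961,-.276]).round(1),(d@[.276,.961]).round(1))
for ux,uy in [(-120,0),(-118,0),(-124,0)]:
    print(ux,[472.7+ux*.961+uy*.276,232.6-ux*.276+uy*.961])
go(472.7-120*.961,232.6+120*.276,190)
"
```

```text
[350.6 265.   82. ] unit -126.3 -2.5
[370.7 319.6  82. ] unit -122.1 55.4
[341.6 209.   82. ] unit -119.5 -58.8
[362.  321.2  82. ] unit -130.9 54.6
[331.3 211.5  82. ] unit -130.1 -59.3
-120 [357.38, 265.72]
-118 [359.302, 265.168]
-124 [353.536, 266.824]
pos [469.5 394.9 247.1] x [-0.    -0.001 -1.   ] jawyaw -15.89 gap 1.001 F [-0.4 -0.4  0.1] t 15.8
world d [-112.1 -129.2  -57.1] | tool-now shift [  57.2 -154.9  -72.4] turn 0.002
tool shift after turn [  57.2 -155.1  -72.2]
```

Emit:
{"fn": "arm_command", "kwargs": {"series": [[[0, -20, -13, 0], [0, -20, -13, 0], [0, -20, -13, 0], [0, -20, -13, 0], [0, -20, -13, 0], [0, -22, -13, 0], [30, 0, 0, 0], [30, 0, 0, 0], [0, 0, 0, 0], [0, 0, 0, 0]]], "jaw": 45, "force": 40}}

```text
t: 16.8
tcp_pos: [0.361, 0.2979, 0.1874]
tool_rot: [0.098, 0.701, -0.099, 0.7]
force: [0.5, -0.7, -0.5]
finger_gap: 0.452
```

Emit:
{"fn": "arm_command", "kwargs": {"series": [[[20, 0, 0, 0], [20, 0, 0, 0], [20, 0, 0, 0], [15, 0, 0, 0], [0, 0, 0, 0], [0, 0, 0, 0]]]}}

```text
t: 17.4
tcp_pos: [0.3623, 0.2991, 0.1132]
tool_rot: [0.099, 0.7, -0.098, 0.701]
force: [-0.3, 0.9, -0.1]
finger_gap: 0.447
```

```bash
python3 -c "
from h import *
save('side','s8',(230,80,400,280),3)
go(360.7,299.1,60)"
```

```text
pos [362.5 299.3 113.4] x [ 0.003  0.001 -1.   ] jawyaw -15.99 gap 0.45 F [ 0.7  0.2 -0.5] t 17.45
world d [ -1.8  -0.2 -53.4] | tool-now shift [53.4 -0.8 -1.8] turn 0.0
tool shift after turn [53.4 -0.8 -1.8]
```

View pics/s8.png

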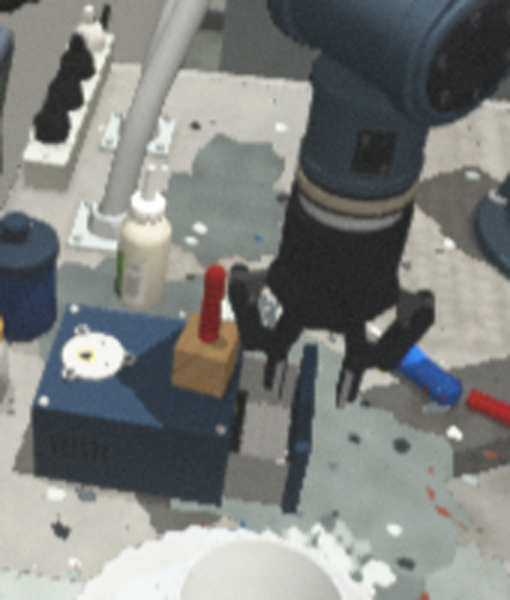

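The fingers at (277,375) and (347,385) straddle the panel line near (305,370). Descend and close.

Emit:
{"fn": "arm_command", "kwargs": {"series": [[[13, 0, -1.8, 0], [10, 0, 0, 0], [10, 0, 0, 0], [10, 0, 0, 0], [10, 0, 0, 0], [0, 0, 0, 0]]]}}

```text
t: 18.05
tcp_pos: [0.359, 0.2989, 0.0577]
tool_rot: [0.098, 0.701, -0.099, 0.699]
force: [-0.4, -0.1, -0.1]
finger_gap: 0.451
```

Emit:
{"fn": "arm_command", "kwargs": {"series": [[[0, 0, 0, 0], [0, 0, 0, 0], [0, 0, 0, 0], [0, 0, 0, 0], [0, 0, 0, 0], [0, 0, 0, 0], [0, 0, 0, 0], [0, 0, 0, 0]]], "jaw": 0, "force": 40}}

```text
t: 18.85
tcp_pos: [0.3599, 0.2994, 0.0592]
tool_rot: [0.098, 0.7, -0.098, 0.7]
force: [-0.8, -0.6, 1.7]
finger_gap: 0.131
```

Emit:
{"fn": "arm_command", "kwargs": {"series": [[[0, 0, -3, 0], [0, 0, -4, 0], [0, 0, -4, 0], [0, 0, -4, 0], [0, 0, -4, 0], [0, 0, -3, 0], [0, 0, 0, 0], [0, 0, 0, 0]]]}}

```text
t: 19.65
tcp_pos: [0.338, 0.3056, 0.0592]
tool_rot: [0.098, 0.7, -0.098, 0.7]
force: [-0.8, 1.1, 5.6]
finger_gap: 0.13
```

Emit:
{"fn": "arm_command", "kwargs": {"series": [[[0, 0, -1, 0], [0, 0, -1, 0], [0, 0, -1, 0], [0, 0, 0, 0]]]}}

```text
t: 20.05
tcp_pos: [0.336, 0.3062, 0.0592]
tool_rot: [0.098, 0.7, -0.098, 0.701]
force: [2.5, -2.1, 5.2]
finger_gap: 0.134
```

Emit:
{"fn": "arm_command", "kwargs": {"series": [[[0, 0, -1, 0], [0, 0, -1, 0], [0, 0, 0, 0]]]}}

```text
t: 20.35
tcp_pos: [0.336, 0.3063, 0.0592]
tool_rot: [0.098, 0.699, -0.098, 0.702]
force: [6.3, -7.7, 3.4]
finger_gap: 0.131
```

The arm no longer advances and the force is rising, so the drawer is at its stop. I relax, open a little and lift off.

Emit:
{"fn": "arm_command", "kwargs": {"series": [[[0, 0, 1, 0], [0, 0, 1, 0], [0, 0, 0, 0], [0, 0, 0, 0]]]}}

```text
t: 20.75
tcp_pos: [0.336, 0.3062, 0.0591]
tool_rot: [0.098, 0.7, -0.098, 0.7]
force: [2.6, -2.0, 5.0]
finger_gap: 0.133
```

Emit:
{"fn": "arm_command", "kwargs": {"series": [[[0, 0, 0, 0], [0, 0, 0, 0], [0, 0, 0, 0], [0, 0, 0, 0], [0, 0, 0, 0], [0, 0, 0, 0]]], "jaw": 45}}

```text
t: 21.35
tcp_pos: [0.3355, 0.3062, 0.0589]
tool_rot: [0.098, 0.7, -0.098, 0.7]
force: [-0.0, -0.1, 0.3]
finger_gap: 0.449
```

Emit:
{"fn": "arm_command", "kwargs": {"series": [[[-10, 0, 0, 0], [-20, 0, 0, 0], [-30, 0, 0, 0], [-40, 0, 0, 0], [-40, 0, 0, 0], [-40, 0, 0, 0], [0, 40, 0, 0], [0, 40, 0, 0], [0, 40, 0, 0], [0, 0, 0, 0]]]}}

```text
t: 22.35
tcp_pos: [0.3705, 0.4258, 0.2402]
tool_rot: [0.099, 0.699, -0.096, 0.702]
force: [-1.0, -1.2, -0.3]
finger_gap: 0.451
```

```bash
python3 -c "
from h import *
save('side','s9',(200,100,360,270),3); save('top','t9',(180,120,320,290),3)
a=cv2.resize(cv2.imread('pics/t9.png'),(400,486));b=cv2.resize(cv2.imread('pics/s9.png'),(400,425))
o=np.zeros((486,800,3),np.uint8);o[:,:400]=a;o[:425,400:]=b;cv2.imwrite('pics/z9.png',o)
go(426,240.8,240)"
```

```text
pos [368.1 421.5 239.1] x [-0.001 -0.001 -1.   ] jawyaw -15.91 gap 0.449 F [-0.  -0.8 -0.3] t 22.45
world d [  57.9 -180.7    0.9] | tool-now shift [  -0.8 -157.9  105.3] turn 0.002
tool shift after turn [  -0.8 -157.8  105.5]
```

View pics/z9.png

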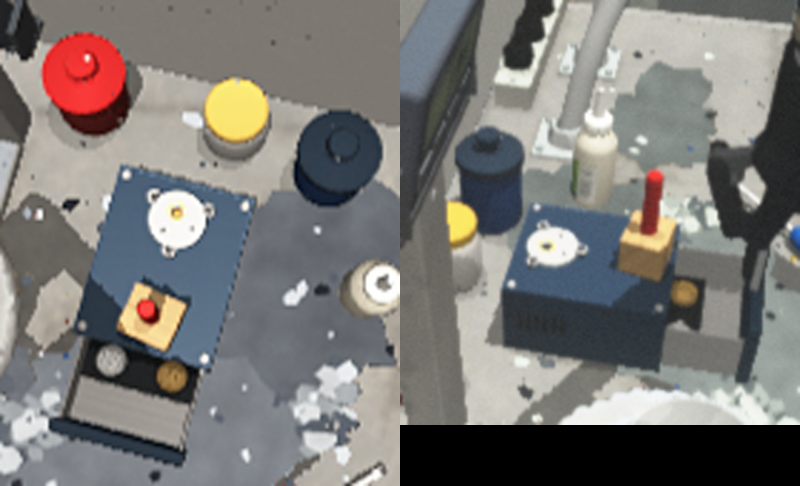

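The drawer is fully out, with the caps showing at (112,360) and (172,376). The pin stands seated and upright in its block at (148,312), and the bottles and jar are in place. The gripper is clear.

```bash
python3 -c "
from h import *
print(ticket.sign_off())"
```

```text
the job is handed in; nothing more can be done
None
```

The job is handed in at about 22.5 s of the 64 s allowed; the sign-off gave no verdict.

- **Catch:** I found the hole in the two camera views, and the pin went in at the first try. Pressing the catch read at most about 7 N at the wrist, against the 40 N limit. The drawer sprang out with the pin about 25 mm below the disc's top.
- **Pin:** it went back into its block without resistance. The last pictures show it seated and upright.
- **Drawer:** I pinched the front panel and pulled it about 25 mm further. The arm then stopped advancing and the force rose to about 10 N, so I took that as the stop. The last top view shows it fully out.
- **Bystanders and gripper:** by eye, the bottles, jar and dropper stand where they were, and the gripper is clear of everything.

None of the checks failed or disagreed. The one difference I saw was up to 4 mm between the two views when locating the disc. The final drawer opening and bystander positions were judged by eye, not measured.

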